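# Build the demonstration electromagnet

## Robot

A 6-joint arm with a two-finger parallel gripper is mounted at the origin on the work surface. World frame = base frame: x ahead of the robot, y to its left, z up, the work surface at z = 0. Lengths are in m, angles in rad, forces in N, time in s.
With the tool pointing down it reaches from about 0.35 to 0.975 m from the base axis. Payload 7.1 kg.
Tool frame: the origin (TCP) lies between the finger pads; the fingertips stand 22 mm ahead of it and the grasp point (between the pads) lies 3 mm ahead of it; z points along the fingers, y is the line along which they close (so a half turn about z gives the same grasp; the last joint's range is limited). The gripper opens to 88 mm and grips with 3 to 60 N. Pads are 20 mm wide; open, the fingers measure 115 mm over their backs; the gripper's body (75 mm by 178 mm) begins 61 mm behind the grasp point.
Start: joints at [1.302, 0.423, 1.63, -0, 1.089, -0.019], TCP at [0.154, 0.606, 0.245] pointing down, gripper open.
Joint ranges: [-3, 3], [-0.9, 2.11], [0.09, 2.58], [-1.31, 4.45], [0.11, 2.69], [-2.54, 2.54]. Speed limits (rad/s): [2.39, 2.39, 3.01, 3.14, 3.14, 3.14].

## Interface

Orientations are given as [roll, pitch, yaw] about the fixed x, y, z axes, in that order (R = Rz(yaw) Ry(pitch) Rx(roll)).
In Python, from plant import ctrl, eyes, models gives the robot as it stands.
- The arm moves only by the shell command python3 -m pendant 'ROWS' [FORCE]. ROWS is a JSON object of lists of equal length, an entry for each row: "twist": the turn, a rotation vector about the tool's x, y, z in units of pi/2 rad (1.0 is pi/2 rad), a list of three; "delta_pos": the shift along the tool's x, y, z in units of 0.1 m (1.0 is 0.1 m), a list of three; "jaw": the gripper's target within -1 to 1 (shut at 1, half-way at 0, fully open at -1). In form: {"twist": [[ax, ay, az], ...], "delta_pos": [[x, y, z], ...], "jaw": [jaw, ...]}. A call has 1 to 5 rows; each row shifts and turns the commanded pose from where the row before left it, along the tool's axes as they then stand; what a row does not reach is not made up. A row lasts 1/10 s, in which the tool goes at most 50 mm and 8.59 degrees, less where a joint would pass 70% of its speed; a pose out of reach is approached as far as the arm can. A call with a number of a shift or a turn outside -1 to 1 is refused whole. A call with a gripper value outside its range is refused whole. The fingers move at their own pace and stop on an object; FORCE is the grip in N (left out, the last holds). Time passes only in rows, so rows that do not move let the fingers close. It gives the time, the measured TCP pose, the force, the opening and the grip force at its end, in the units of the state.
- ctrl.get_state(): the state, without advancing time (a new reading comes with each control period).
- eyes.camera(name): name is "scene" or "top"; returns a dict with "pixels" (420x560x3 uint8, red, green, blue), "camera_matrix" (3x3 intrinsics, pixels), "k1" (the pictures are not rectified: a ray, as slopes to the right and down, at radius r is drawn at 1 + k1 r^2 times it, then the intrinsics apply), "cam_to_world" (4x4, takes a point from camera to world coordinates). Camera axes: x right, y down, z forward; pixel columns grow to the right and rows downward; lengths in m; the calibration is good to about 2 mm. A picture is of the moment at which its call begins. There is no depth.
- ctrl.sign_off(): hands the job in; it is judged then, once.
Trained networks look in the newest picture that a camera, given by its name, has taken for a name from the list of things; names that differ only in an ending like _2 or _b are one class to them, and where a whole thing is asked for, a point or a joint stands for the part that bears it (a point fixed in the world has none). Each returns a list of dicts, best first, with "score" (0 to 1); they miss things now and then, are a little off and sometimes report something else, mostly with a low value. They report only what shows in the picture. A call takes as long as a camera call.
- models.search_frame(query, camera): "position" ([x, y, z] in m, in world coordinates, good to about 4 mm: the middle of the surface that is visible of it).
- models.outline_of(query, camera): "pixels" (420x560 bool, what is visible of it).
- models.spot_point(query, camera): "position" ([x, y, z] in m, in world coordinates, good to about 4 mm: a listed point, or the origin of a listed thing).
The state is a dict: "t": time; "joint_pos": joint angles; "qvel": joint speeds; "joint_torque": joint torques, N m; "position": TCP position; "orientation": TCP orientation; "contact_force": force on the tool from outside, world axes, zero at the start; "moment": the same for the moment, N m; "opening": finger opening in m; "finger_force": force on a finger pad.
Only numpy, scipy, OpenCV 4.12 (cv2) and the standard library are available. Lean on these libraries where they do the work, as an engineer would, in place of code of your own. Each camera call takes 0.05 s, during which the arm holds its last target. There are 200 camera calls.

## Task

Build the two-coil electromagnet on the dark steel base bar: stand the square coil on the ringed seat at the end nearer the power supply, the round coil on the seat at the other end, and the compass, dial up, on the cross midway between them; then lay the bright steel yoke bar centrally on top of both coils, lined up with the base bar, so that it bridges them above the compass. Never tip a coil or the compass over, and leave the plug tray and the lamp holder where they are.

Things in the scene. Friction and masses are not known exactly. Their poses are not given: they have to be found in the camera images.
- square_coil_mid (a point): Loose upright square coil: copper winding 48 mm square between two cream square flanges 58 x 58 x 8 mm (heights 0-8 and 62-70 mm), and on top an iron pole 26 x 26 mm, 4 mm proud; 74 mm high in all, about 0.58 kg. It can be gripped across two opposite sides of the upper flange. The point is on the axis, half-way up (37 mm above its underside); z up along the axis, x and y square to the flange sides.
- round_coil_mid (a point): Loose upright round coil: copper winding 49 mm in diameter between two grey round flanges 58 mm in diameter and 8 mm thick (heights 0-8 and 62-70 mm), and on top a round iron pole 28 mm wide, 4 mm proud; 74 mm high in all, about 0.55 kg. It can be gripped across the upper flange. The point is on the axis, half-way up (37 mm above its underside); z up along the axis.
- compass_mid (a point): Loose compass: a brass drum 44 mm in diameter and 28 mm high with a white dial and needle on its top; about 0.11 kg. The point is at its centre, 14 mm above its underside; z up, out of the dial.
- yoke_mid (a point): Loose yoke: a bright solid laminated steel bar 180 x 26 x 22 mm (length, width, height as it lies), about 0.78 kg, evenly heavy. The point is at its centre, 11 mm above its underside; x along its length, y across its 26 mm width, z up.
- base: Dark flat steel base bar, fixed: 230 mm long (its y), 80 mm wide (its x), flat top 12 mm above the bench. Origin at the centre of its underside; z up. Two identical seats, 66 mm ring marks engraved in the flat top, centred at y = +70 and y = -70 mm on its middle line; an engraved cross at its middle (x = y = 0). It lies within 0.25 rad of straight across in front of the robot.
- supply: Power supply, fixed: dark steel box with slotted top, two pale wooden side cheeks, knobs and sockets in front, 235 x 226 x 125 mm high. It stands to the left or to the right of the base bar, off one of its ends; its origin is at the centre of its underside. It decides the end on which the square coil goes.
- meter: Panel meter, fixed: black desk meter with a white dial, 100 x 140 x 130 mm high, off the other end of the base bar. Origin at the centre of its underside. Not to be used.
- plug_tray: Bystander: loose grey open tray 70 x 150 x 30 mm with plugs in it, beyond the base bar. Origin at the centre of its underside. To be left alone.
- lamp: Bystander: loose lamp holder, wooden block 60 x 60 x 18 mm with a small bulb, 64 mm high in all, beyond the base bar. Origin at the centre of its underside. To be left alone.

How it is judged:
By the outcome, as a careful person would: the job done as asked, in the order asked, and still so for the second after the job is handed in, with the robot touching nothing.
It also fails if it takes over 109 s, if anything falls off the work surface, if the arm or the gripper's body presses on something with over 40 N, if the wrist force passes 120 N, or if a joint passes its speed limit or range.

## Working session

There is one attempt and no reset: what is moved stays moved. The work goes in short steps, Python scripts to look and compute and a shell command to move; the robot and the scene stay as the last step left them, time stands still between calls to the robot, and variables do not carry over. Pictures are saved under pics/ and viewed, at most 14 in all, crops included, and the job is handed in when it is done.

```bash
ls; mkdir -p pics; cat > look.py <<'E'
import cv2,sys
from plant import ctrl,eyes,models
def snap(c,n):
    d=eyes.camera(c); cv2.imwrite(f'pics/{n}.png',d['pixels'][:,:,::-1]); return d
E
python3 - <<'E'
from look import *
for c in ('scene','top'):
    snap(c,c+'0')
    for q in ['square_coil_mid','round_coil_mid','compass_mid','yoke_mid','base','supply','meter','plug_tray','lamp']:
        print(c,q,[(r['score'].__round__(2),[round(float(v),4) for v in r['position']]) for r in models.spot_point(q,c)[:2]])
s=ctrl.get_state();print(s)
E
```

```text
pics
scene square_coil_mid [(0.91, [0.4652, 0.2871, 0.0393])]
scene round_coil_mid [(0.78, [0.4424, -0.2848, 0.0353])]
scene compass_mid [(0.8, [0.4473, 0.091, 0.0117]), (0.16, [0.7889, 0.1411, -0.0015])]
scene yoke_mid [(0.63, [0.442, -0.0795, 0.0114])]
scene base []
scene supply [(0.78, [0.6686, 0.3971, 0.0016])]
scene meter [(0.68, [0.6804, -0.3806, -0.0005])]
scene plug_tray [(0.88, [0.7821, -0.1158, 0.0014])]
scene lamp [(0.63, [0.7875, 0.1387, -0.0039])]
top square_coil_mid [(0.86, [0.4601, 0.2848, 0.0383])]
top round_coil_mid [(0.86, [0.442, -0.2867, 0.0376])]
top compass_mid [(0.68, [0.4435, -0.2833, 0.0376]), (0.64, [0.4461, 0.0909, 0.012])]
top yoke_mid [(0.67, [0.4458, -0.075, 0.0094])]
top base [(0.84, [0.6292, -0.0197, 0.0003])]
top supply [(0.7, [0.6713, 0.3979, -0.0016])]
top meter [(0.89, [0.6817, -0.3838, 0.0])]
top plug_tray [(0.72, [0.7865, -0.1187, -0.0006])]
top lamp [(0.68, [0.7846, 0.1337, 0.0055])]
{'t': 1.0, 'joint_pos': array([ 1.30199585e+00,  4.23084714e-01,  1.62987013e+00,  1.43063919e-05,
        1.08859969e+00, -1.90113446e-02]), 'qvel': array([-0.00022393,  0.0011794 ,  0.00033194, -0.00123471,  0.00205356,
       -0.00015249]), 'joint_torque': array([ 1.57464234e-03, -5.44597006e+01, -2.74049520e+01,  6.45344029e-02,
        1.69350434e-02, -1.42042512e-05]), 'position': array([0.15447886, 0.60561079, 0.24469637]), 'orientation': array([ 3.14155430e+00, -1.19483669e-05,  2.89179689e+00]), 'contact_force': array([ 0.2627988 , -0.26356023, -0.07139856]), 'moment': array([-0.00782842,  0.00232863,  0.02527722]), 'finger_force': 0.0, 'opening': 0.08745367229044733}
```

View pics/top0.png

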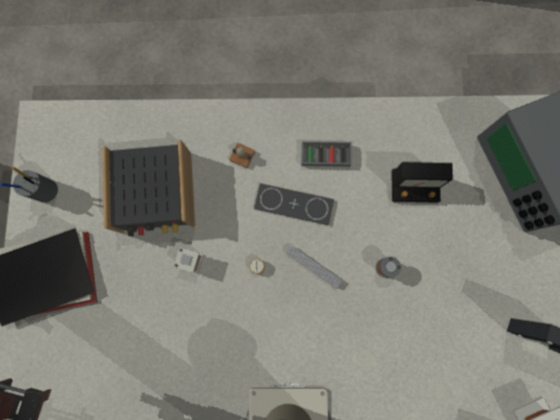

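View pics/scene0.png

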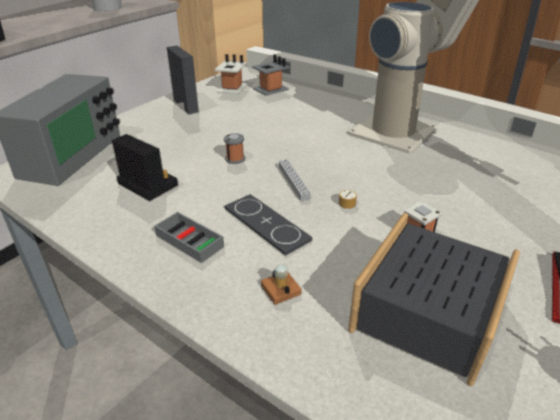

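The top view shows the base bar at (294,203), with the supply on the left (+y), so the square coil goes on the ring at about (272,200) and the round coil on (317,208). The scene view agrees with that. Next I'll refine the poses from the outlines.

```bash
cat >> look.py <<'E'
import numpy as np
def toworld(d,px,z):
    K=d['camera_matrix'];T=np.array(d['cam_to_world'])
    u=cv2.undistortPoints(np.float64(px).reshape(-1,1,2),K,np.array([d['k1'],0,0,0],float)).reshape(-1,2)
    r=np.c_[u,np.ones(len(u))]@T[:3,:3].T
    return T[:3,3]+r*((z-T[2,3])/r[:,2])[:,None]
def rect(q,c,z):
    """outline -> hull back-projected to plane z -> (centre, sizes, angle of the long side, rad)"""
    d=eyes.camera(c); o=models.outline_of(q,c)
    if not o: return None
    m=o[0]['pixels'].astype('uint8'); ct=max(cv2.findContours(m,0,2)[0],key=cv2.contourArea)[:,0]
    w=toworld(d,ct,z)[:,:2]; (cx,cy),(a,b),_=r=cv2.minAreaRect((w*1000).astype('float32'))
    p=cv2.boxPoints(r); e=[p[1]-p[0],p[2]-p[1]]; v=max(e,key=np.linalg.norm)
    return np.round([cx,cy,max(a,b),min(a,b)],1),round(float(np.arctan2(v[1],v[0])%np.pi),3),round(o[0]['score'],2)
def go(x,y,z,yaw=None):
    """tool-axes shift (units 0.1 m) after the turn about tool z (units pi/2) from the present pose"""
    s=ctrl.get_state(); p=s['position'];ya=s['orientation'][2]; yw=ya if yaw is None else yaw
    R=np.array([[np.cos(yw),np.sin(yw),0],[np.sin(yw),-np.cos(yw),0],[0,0,-1]])
    tw=-((yw-ya+np.pi)%(2*np.pi)-np.pi)/(np.pi/2)
    print('t',s['t'],'twist z',round(tw,3),'shift',np.round(R.T@(np.array([x,y,z])-p)*10,3),'pos',p.round(4),'yaw',round(ya,3),'open',round(s['opening'],4),'F',s['contact_force'].round(1),'grip',round(s['finger_force'],1))
E
python3 - <<'E'
from look import *
for q,z in [('base',.012),('yoke_mid',.022),('square_coil_mid',.07),('round_coil_mid',.07),('compass_mid',.028)]:
    for c in ('top','scene'): print(q,c,rect(q,c,z))
d=eyes.camera('top');print(toworld(d,[[294,203],[272,200],[317,208]],.012).round(4))
p=d['pixels'][240:285,165:415,::-1]; p2=d['pixels'][175:235,235:355,::-1]
cv2.imwrite('pics/c1.png',np.vstack([cv2.resize(p[:,:250],(800,144),interpolation=2),cv2.resize(p2,(800,400),interpolation=2)]))
print(d['cam_to_world'],d['camera_matrix'],d['k1'])
E
```

```text
base top (array([630.8, -17.5, 229.9,  82.2]), 1.355, 0.65)
base scene (array([638.5, -13.8, 238. ,  86.6]), 1.347, 0.93)
yoke_mid top (array([442.3, -75.3, 183.9,  30.4]), 0.978, 0.65)
yoke_mid scene (array([458.9, -65.6, 208.8,  37.2]), 0.959, 0.72)
square_coil_mid top (array([460.1, 278.1,  74.4,  59.7]), 1.294, 0.8)
square_coil_mid scene (array([476.3, 290.4,  95.2,  72.2]), 0.15, 0.73)
round_coil_mid top (array([ 440. , -280.6,   66.9,   55.1]), 1.569, 0.95)
round_coil_mid scene (array([ 486.1, -244.8,  176.2,   53.6]), 0.736, 0.72)
compass_mid top (array([447.2,  88.6,  43.6,  43.1]), 1.567, 0.74)
compass_mid scene (array([463.3, 101.5,  79.8,  44. ]), 0.544, 0.72)
[[ 0.6334 -0.0213  0.012 ]
 [ 0.643   0.0447  0.012 ]
 [ 0.6177 -0.0899  0.012 ]]
[[-0.00270073 -0.98496393  0.172739    0.38783307]
 [-0.99979599  0.00611734  0.0192497  -0.01350204]
 [-0.02001697 -0.17265177 -0.98477951  1.30852263]
 [ 0.          0.          0.          1.        ]] [[440.06678786   0.         282.95696247]
 [  0.         440.06678786 209.0272015 ]
 [  0.           0.           1.        ]] 0.017941430026838196
```

View pics/c1.png

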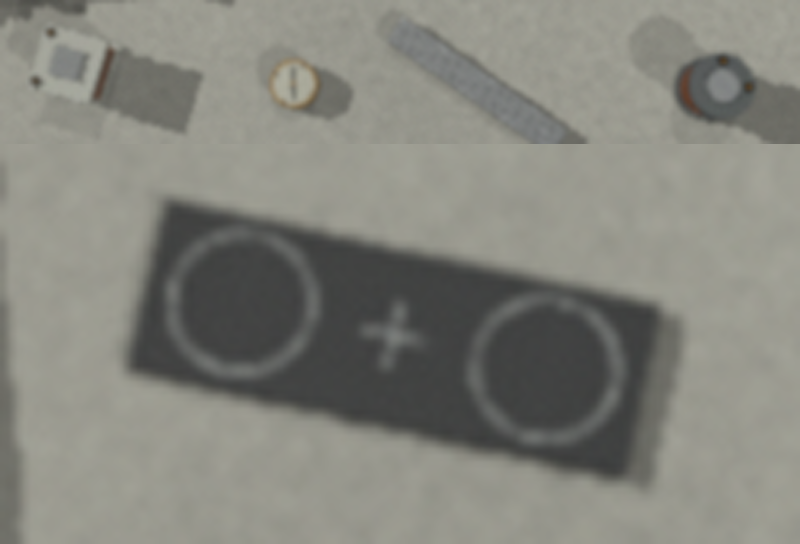

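```bash
python3 - <<'E'
from look import *
d=eyes.camera('top')
b=toworld(d,[[270.9,198.6],[293.5,203.2],[316.6,208.1]],.012);print(b.round(4),np.linalg.norm(b[0]-b[2]),np.arctan2(*(b[0]-b[2])[[1,0]]))
print(toworld(d,[[186.1,259.5],[390.5,266.4]],.074).round(4),toworld(d,[[257,266.1]],.028).round(4))
m=models.outline_of('square_coil_mid','top')[0]['pixels']; im=d['pixels'].astype(int)
for name,(x0,y0,x1,y1),z in [('sq',(172,246,204,278),.07)]:
    h=im[y0:y1,x0:x1]; 
    mk=((h.min(2)>150)&m[y0:y1,x0:x1]).astype('uint8'); mk=cv2.morphologyEx(mk,cv2.MORPH_CLOSE,np.ones((7,7)))
    ys,xs=np.nonzero(mk); w=toworld(d,np.c_[xs+x0,ys+y0],z)[:,:2]*1000
    print(mk.sum(),cv2.minAreaRect(w.astype('float32')),w.mean(0)); print(h.min(2)[::2,::2])
go(.462,.286,.13,2.87)
E
```

```text
[[ 0.6473  0.048   0.012 ]
 [ 0.6328 -0.0198  0.012 ]
 [ 0.6174 -0.0887  0.012 ]] 0.13993201045307177 1.3557741615807206
[[ 0.4625  0.2824  0.074 ]
 [ 0.4413 -0.2867  0.074 ]] [[0.4454 0.087  0.028 ]]
190 ((463.4631652832031, 285.165771484375), (53.29597091674805, 53.23833465576172), 74.1503677368164) [461.98221992 282.28715258]
[[118 119 129 128 131 129 127 128 128 131 138 144 145 142 145 145]
 [132 129 128 128 122 129 135 130 131 129 128 135 145 144 144 143]
 [128 129 129 139  78 114 153 153 151 137 131 132 135 144 145 143]
 [128 127 131 151 142 149 154 154 155 155 154 153 140 132 139 141]
 [128 126 133 152 155 141 135 144 153 154 155 155 156 121 134 134]
 [129 127 140 155 152 132 129 130 130 133 137 154 153  84  77 104]
 [134 131 147 155 144 129 128 128 130 117 125 156 142  63  89 104]
 [145 136 151 155 143 129 128 128 128 112 141 159 121  57 103 100]
 [145 145 151 154 139 129 129 130 125 112 148 156  91  67  98 100]
 [145 122  88 144 153 140 140 137 123 120 156 146  69  82  96 102]
 [141 132  88 132 154 155 158 155 153 146 156 123  59  94  95 106]
 [142 145 134 146 150 156 155 156 157 157 156  98  62  96  96 104]
 [145 145 144 143 135 131 133 146 155 155 150  82  85  95 101 105]
 [144 145 146 142 132 130 131 132 139 132 132 116 106  97 104 103]
 [143 146 144 137 134 134 135 132 134 132 130 132 132 123 123 112]
 [145 146 142 134 133 134 133 133 133 132 131 131 132 142 145 132]]
t 2.15 twist z 0.014 shift [-3.82  -2.254  1.147] pos [0.1545 0.6056 0.2447] yaw 2.892 open 0.0876 F [0.3 0.8 0.6] grip 0.0
```

```bash
python3 -c "
from look import *
go(.4635,.2835,.13,2.865)"
python3 -m pendant '{"twist":[[0,0,0.017],[0,0,0],[0,0,0],[0,0,0],[0,0,0]],"delta_pos":[[0,0,0],[-0.42,-0.26,0],[-0.42,-0.26,0],[-0.42,-0.26,0],[-0.42,-0.26,0]],"jaw":[-1,-1,-1,-1,-1]}' 40
python3 -m pendant '{"twist":[[0,0,0],[0,0,0],[0,0,0],[0,0,0],[0,0,0]],"delta_pos":[[-0.42,-0.26,0],[-0.42,-0.26,0],[-0.42,-0.26,0],[-0.42,-0.26,0],[-0.42,-0.26,0]],"jaw":[-1,-1,-1,-1,-1]}'
python3 -c "
from look import *
go(.4635,.2835,.069,2.865)"
```

```text
t 2.15 twist z 0.017 shift [-3.852 -2.255  1.147] pos [0.1545 0.6056 0.2447] yaw 2.892 open 0.0876 F [0.3 0.8 0.6] grip 0.0
t: 2.65
position: [0.2886, 0.4583, 0.2448]
orientation: [3.141, 0.0, 2.865]
contact_force: [1.0, 0.4, 0.0]
opening: 0.0878
finger_force: 0.0
t: 3.15
position: [0.4555, 0.2757, 0.245]
orientation: [3.141, 0.0, 2.864]
contact_force: [1.0, 0.6, 0.3]
opening: 0.0875
finger_force: 0.0
t 3.15 twist z -0.001 shift [-0.056  0.097  1.76 ] pos [0.4555 0.2757 0.245 ] yaw 2.864 open 0.0875 F [1.  0.6 0.3] grip 0.0
```

```bash

python3 -m pendant '{"twist":[[0,0,0],[0,0,0],[0,0,0],[0,0,0]],"delta_pos":[[-0.05,0.09,0.35],[0,0,0.35],[0,0,0.2],[0,0,0]],"jaw":[-1,-1,-1,-1]}'
python3 - <<'E'
from look import *
go(.4635,.2835,.069,2.865)
for c in ('top','scene'):
    d=snap(c,c+'1')
    print([r['position'] for r in models.spot_point('square_coil_mid',c)[:1]])
a=cv2.imread('pics/scene1.png')[150:300,350:500];b=cv2.imread('pics/top1.png')[220:300,140:220]
cv2.imwrite('pics/c2.png',np.hstack([cv2.resize(a,(400,400)),cv2.resize(b,(400,400))]))
E
```

```text
t: 3.55
position: [0.46, 0.2834, 0.1521]
orientation: [-3.138, -0.004, 2.864]
contact_force: [-0.7, -0.0, 0.0]
opening: 0.0879
finger_force: 0.0
t 3.55 twist z -0.001 shift [-0.033  0.011  0.831] pos [0.46   0.2834 0.1521] yaw 2.864 open 0.0879 F [-0.7 -0.   0. ] grip 0.0
[]
[[0.4659, 0.2892, 0.0373]]
```

View pics/c2.png

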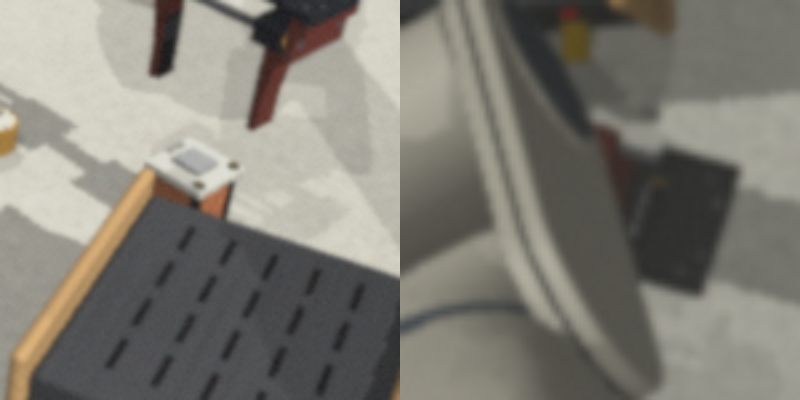

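The crop shows the fingers standing above and around the coil (flange at about (195,165)), well clear of the supply. I'll go down and close.

```bash

python3 -m pendant '{"twist":[[0,0,0],[0,0,0],[0,0,0],[0,0,0],[0,0,0]],"delta_pos":[[-0.03,0,0.25],[0,0,0.25],[0,0,0.2],[0,0,0.13],[0,0,0]],"jaw":[-1,-1,-1,-1,-1]}'
python3 -m pendant '{"twist":[[0,0,0],[0,0,0],[0,0,0],[0,0,0],[0,0,0]],"delta_pos":[[0,0,0],[0,0,0],[0,0,0],[0,0,0],[0,0,0]],"jaw":[1,1,1,1,1]}' 40
python3 -m pendant '{"twist":[[0,0,0],[0,0,0],[0,0,0]],"delta_pos":[[0,0,0],[0,0,0],[0,0,0]],"jaw":[1,1,1]}'
python3 -m pendant '{"twist":[[0,0,0],[0,0,0],[0,0,0],[0,0,0],[0,0,0]],"delta_pos":[[0,0,-0.1],[0,0,-0.25],[0,0,-0.25],[0,0,-0.1],[0,0,0]],"jaw":[1,1,1,1,1]}'
python3 - <<'E'
from look import *
go(.6474,.0484,.1525,2.927)
d=snap('scene','scene2'); print(models.spot_point('square_coil_mid','scene')[:1])
cv2.imwrite('pics/c3.png',cv2.resize(cv2.imread('pics/scene2.png')[120:300,320:560],(720,540)))
E
```

```text
t: 4.25
position: [0.4641, 0.2837, 0.0712]
orientation: [-3.141, -0.001, 2.865]
contact_force: [-0.1, -0.6, 0.3]
opening: 0.0879
finger_force: 0.0
t: 4.75
position: [0.4649, 0.2842, 0.0724]
orientation: [3.14, 0.001, 2.865]
contact_force: [-1.1, 1.0, 4.5]
opening: 0.0577
finger_force: 40.0
t: 5.05
position: [0.4649, 0.2842, 0.0723]
orientation: [3.141, 0.001, 2.865]
contact_force: [-0.7, 1.1, 6.4]
opening: 0.0576
finger_force: 40.0
t: 5.55
position: [0.4648, 0.2839, 0.1427]
orientation: [3.14, 0.001, 2.865]
contact_force: [1.2, 0.7, -6.9]
opening: 0.0576
finger_force: 40.0
t 5.55 twist z -0.039 shift [-2.286 -1.912 -0.098] pos [0.4648 0.2839 0.1427] yaw 2.865 open 0.0576 F [ 1.2  0.7 -6.9] grip 40.0
[{'position': [0.4613, 0.2874, 0.1092], 'score': 0.86}]
```

View pics/c3.png

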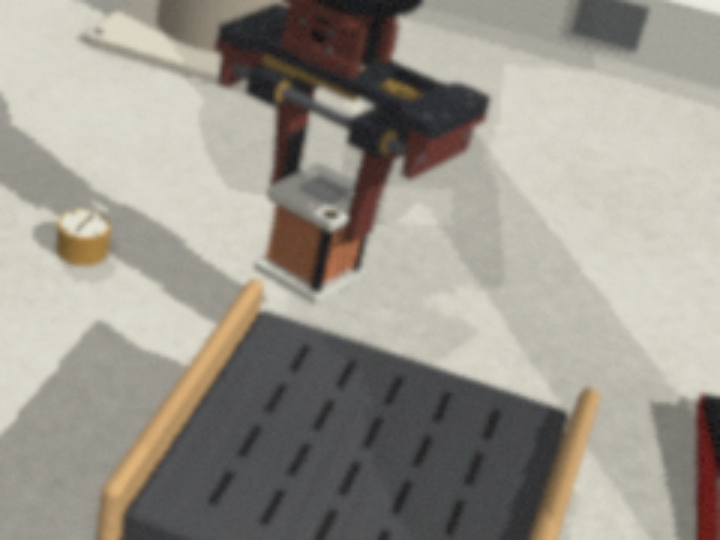

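The coil is held upright at (320,230) in the crop, flat across its flange, and the opening of 57.6 mm fits. I'll carry it to the seat on the +y side.

```bash

python3 -m pendant '{"twist":[[0,0,-0.039],[0,0,0],[0,0,0],[0,0,0],[0,0,0]],"delta_pos":[[0,0,-0.1],[-0.15,-0.13,0],[-0.3,-0.25,0],[-0.35,-0.29,0],[-0.35,-0.29,0]],"jaw":[1,1,1,1,1]}'
python3 -m pendant '{"twist":[[0,0,0],[0,0,0],[0,0,0],[0,0,0],[0,0,0]],"delta_pos":[[-0.35,-0.29,0],[-0.35,-0.29,0],[-0.3,-0.25,0],[-0.14,-0.12,0],[0,0,0]],"jaw":[1,1,1,1,1]}'
python3 -m pendant '{"twist":[[0,0,0],[0,0,0]],"delta_pos":[[0,0,0],[0,0,0]],"jaw":[1,1]}'
python3 - <<'E'
from look import *
go(.6486,.0479,.0845,2.927)
for c in ('top','scene'):
    d=snap(c,c+'3'); print([r['position'] for r in models.spot_point('square_coil_mid',c)[:1]])
a=cv2.imread('pics/scene3.png')[140:280,200:340];b=cv2.imread('pics/top3.png')[160:240,230:310]
cv2.imwrite('pics/c4.png',np.hstack([cv2.resize(a,(400,400)),cv2.resize(b,(400,400))]))
E
```

```text
t: 6.15
position: [0.5558, 0.1641, 0.1499]
orientation: [-3.14, -0.003, 2.928]
contact_force: [1.1, 0.4, -5.5]
opening: 0.0574
finger_force: 40.0
t: 6.65
position: [0.6478, 0.0459, 0.1498]
orientation: [-3.141, -0.002, 2.923]
contact_force: [-1.0, 0.5, -6.5]
opening: 0.0578
finger_force: 40.0
t: 6.85
position: [0.6459, 0.0493, 0.1506]
orientation: [-3.141, -0.003, 2.927]
contact_force: [-0.3, 1.2, -6.3]
opening: 0.0575
finger_force: 40.0
t 6.85 twist z 0.0 shift [-0.03  -0.008  0.661] pos [0.6459 0.0493 0.1506] yaw 2.927 open 0.0575 F [-0.3  1.2 -6.3] grip 40.0
[]
[[0.6443, 0.0513, 0.1197]]
```

View pics/c4.png

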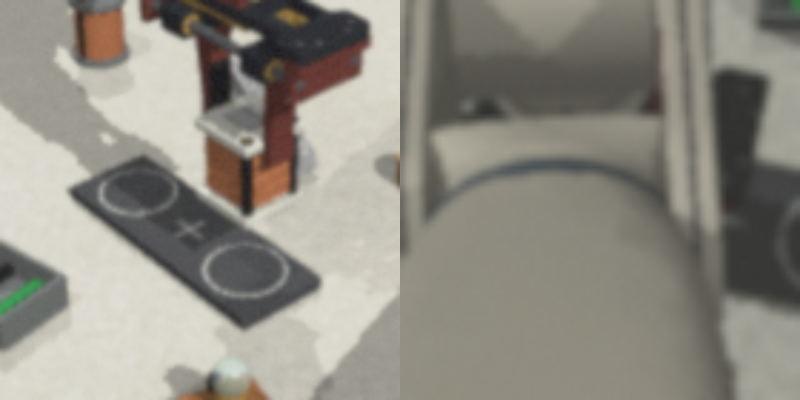

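```bash

python3 -m pendant '{"twist":[[0,0,0],[0,0,0],[0,0,0],[0,0,0],[0,0,0]],"delta_pos":[[-0.03,-0.01,0.2],[0,0,0.25],[0,0,0.15],[0,0,0],[0,0,0]],"jaw":[1,1,1,1,1]}'
python3 - <<'E'
from look import *
go(.6486,.0479,.0845,2.927)
d=snap('scene','scene4')
print(toworld(d,[[285.75,233.8],[266.5,220.5],[248.3,207.2]],.012).round(4))
cv2.imwrite('pics/c5.png',cv2.resize(cv2.imread('pics/scene4.png')[170:260,210:330],(800,600),interpolation=2))
E
```

```text
t: 7.55
position: [0.6501, 0.0469, 0.0919]
orientation: [-3.142, -0.0, 2.927]
contact_force: [1.2, 0.0, -6.5]
opening: 0.0578
finger_force: 40.0
t 7.55 twist z -0.0 shift [0.017 0.007 0.074] pos [0.6501 0.0469 0.0919] yaw 2.927 open 0.0578 F [ 1.2  0.  -6.5] grip 40.0
[[ 0.6462  0.0494  0.012 ]
 [ 0.6329 -0.0162  0.012 ]
 [ 0.6169 -0.0851  0.012 ]]
```

View pics/c5.png

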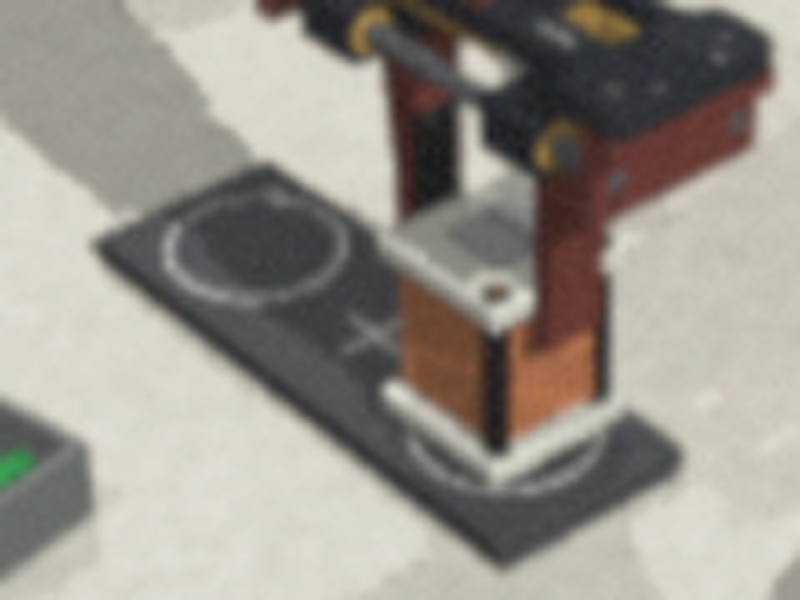

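```bash
python3 - <<'E'
from look import *
d=eyes.camera('scene')
f=lambda a:(np.array(a)+.5)/6.6667-.5+[210,170]
w=toworld(d,f([[386,400],[500,487],[627,408]]),.0196);print(w.round(4),((w[0]+w[2])/2).round(4),np.linalg.norm(w[0]-w[2]),np.linalg.norm(w[0]-w[1]),np.linalg.norm(w[2]-w[1]))
# R ring from this crop, base corners
print(toworld(d,f([[256,246],[372,333],[98,243],[502,566],[683,455],[268,163]]),.012).round(4))
E
```

```text
[[0.6661 0.0132 0.0196]
 [0.6801 0.0713 0.0196]
 [0.6215 0.0806 0.0196]] [0.6438 0.0469 0.0196] 0.08073946359236492 0.05974881824266514 0.05927151979602227
[[ 0.615  -0.0877  0.012 ]
 [ 0.6314 -0.0207  0.012 ]
 [ 0.6479 -0.1354  0.012 ]
 [ 0.7039  0.0898  0.012 ]
 [ 0.6232  0.1045  0.012 ]
 [ 0.5705 -0.1197  0.012 ]]
```

```bash

python3 -m pendant '{"twist":[[0,0,0],[0,0,0],[0,0,0],[0,0,0],[0,0,0]],"delta_pos":[[-0.02,0.01,0],[0,0,0.03],[0,0,0.03],[0,0,0.01],[0,0,0]],"jaw":[1,1,1,1,1]}'
python3 -c "
from look import *
go(.651,.0479,.0845,2.927)"
```

```text
t: 8.15
position: [0.6521, 0.0472, 0.0845]
orientation: [-3.141, -0.0, 2.926]
contact_force: [-0.8, -0.9, -6.6]
opening: 0.0578
finger_force: 40.0
t 8.15 twist z -0.0 shift [0.012 0.005 0.   ] pos [0.6521 0.0472 0.0845] yaw 2.926 open 0.0578 F [-0.8 -0.9 -6.6] grip 40.0
```

```bash

python3 -m pendant '{"twist":[[0,0,0],[0,0,0]],"delta_pos":[[0.01,0.005,0.01],[0,0,0]],"jaw":[1,1]}'
python3 -m pendant '{"twist":[[0,0,0],[0,0,0]],"delta_pos":[[0,0,0.01],[0,0,0]],"jaw":[1,1]}'
python3 -c "
from look import *
go(.651,.0479,.0845,2.927)"
```

```text
t: 8.35
position: [0.652, 0.0475, 0.0843]
orientation: [-3.141, 0.002, 2.927]
contact_force: [1.0, -2.5, -0.6]
opening: 0.0575
finger_force: 40.0
t: 8.55
position: [0.6521, 0.0475, 0.0843]
orientation: [-3.141, 0.002, 2.927]
contact_force: [-1.5, -2.7, 7.4]
opening: 0.0576
finger_force: 40.0
t 8.55 twist z -0.0 shift [ 0.012  0.001 -0.002] pos [0.6521 0.0475 0.0843] yaw 2.927 open 0.0576 F [-1.5 -2.7  7.4] grip 40.0
```

```bash

python3 -m pendant '{"twist":[[0,0,0],[0,0,0],[0,0,0],[0,0,0],[0,0,0]],"delta_pos":[[0,0,0],[0,0,0],[0,0,0],[0,0,0],[0,0,0]],"jaw":[-1,-1,-1,-1,-1]}'
python3 -m pendant '{"twist":[[0,0,0],[0,0,0],[0,0,0],[0,0,0],[0,0,0]],"delta_pos":[[0,0,-0.1],[0,0,-0.3],[0,0,-0.4],[0,0,-0.4],[0,0,0]],"jaw":[-1,-1,-1,-1,-1]}'
python3 -m pendant '{"twist":[[0,0,0.09],[0,0,0.09],[0,0,0.09],[0,0,0.09],[0,0,0.09]],"delta_pos":[[0,0,0],[0,0,0],[0,0,0],[0,0,0],[0,0,0]],"jaw":[-1,-1,-1,-1,-1]}'
python3 -m pendant '{"twist":[[0,0,0.09],[0,0,0.09],[0,0,0.09],[0,0,0.09],[0,0,0.09]],"delta_pos":[[0,0,0],[0,0,0],[0,0,0],[0,0,0],[0,0,0]],"jaw":[-1,-1,-1,-1,-1]}'
python3 -m pendant '{"twist":[[0,0,0.09],[0,0,0]],"delta_pos":[[0,0,0],[0,0,0]],"jaw":[-1,-1]}'
python3 -c "
from look import *
go(.4415,-.2862,.1443,1.356)"
```

```text
t: 9.05
position: [0.6513, 0.048, 0.0826]
orientation: [3.142, -0.0, 2.926]
contact_force: [-0.2, 0.8, -0.2]
opening: 0.0873
finger_force: 0.0
t: 9.55
position: [0.6549, 0.0481, 0.2097]
orientation: [3.139, 0.01, 2.926]
contact_force: [0.8, 0.4, 0.6]
opening: 0.0876
finger_force: 0.0
t: 10.05
position: [0.651, 0.0479, 0.2025]
orientation: [-3.141, -0.0, 2.214]
contact_force: [-0.1, -0.2, -1.0]
opening: 0.0877
finger_force: 0.0
t: 10.55
position: [0.651, 0.0479, 0.2024]
orientation: [-3.141, 0.0, 1.507]
contact_force: [-0.6, -0.2, 0.8]
opening: 0.088
finger_force: 0.0
t: 10.75
position: [0.6511, 0.0479, 0.2025]
orientation: [-3.141, 0.0, 1.37]
contact_force: [-0.1, -0.1, -0.4]
opening: 0.0879
finger_force: 0.0
t 10.75 twist z 0.009 shift [-3.711 -1.335  0.582] pos [0.6511 0.0479 0.2025] yaw 1.37 open 0.0879 F [-0.1 -0.1 -0.4] grip 0.0
```

```bash

python3 -m pendant '{"twist":[[0,0,0.009],[0,0,0],[0,0,0],[0,0,0],[0,0,0]],"delta_pos":[[0,0,0],[-0.3,-0.11,0],[-0.42,-0.15,0],[-0.42,-0.15,0],[-0.42,-0.15,0]],"jaw":[-1,-1,-1,-1,-1]}'
python3 -m pendant '{"twist":[[0,0,0],[0,0,0],[0,0,0],[0,0,0],[0,0,0]],"delta_pos":[[-0.42,-0.15,0],[-0.42,-0.15,0],[-0.42,-0.15,0],[-0.42,-0.15,0],[-0.3,-0.11,0]],"jaw":[-1,-1,-1,-1,-1]}'
python3 -m pendant '{"twist":[[0,0,0],[0,0,0]],"delta_pos":[[-0.17,-0.06,0],[0,0,0]],"jaw":[-1,-1]}'
python3 - <<'E'
from look import *
go(.4415,-.2862,.0723,1.356)
for c in ('top','scene'):
    d=snap(c,c+'5'); print([[r['position'] for r in models.spot_point(q,c)[:1]] for q in ('square_coil_mid','round_coil_mid')])
b=cv2.imread('pics/top5.png')[180:240,240:340];a=cv2.imread('pics/scene5.png')[170:260,210:330]
a2=cv2.imread('pics/scene5.png')[90:180,180:300]
cv2.imwrite('pics/c6.png',np.vstack([np.hstack([cv2.resize(a,(400,300)),cv2.resize(a2,(400,300))]),cv2.resize(b,(500,300))[:, :]if 0 else np.hstack([cv2.resize(b,(500,300),interpolation=2),np.zeros((300,300,3),'uint8')])]))
E
```

```text
t: 11.25
position: [0.5625, -0.0937, 0.2027]
orientation: [3.142, 0.0, 1.361]
contact_force: [0.0, -0.4, -0.5]
opening: 0.0876
finger_force: 0.0
t: 11.75
position: [0.4506, -0.273, 0.2028]
orientation: [3.141, 0.0, 1.359]
contact_force: [0.1, -1.0, -0.8]
opening: 0.0878
finger_force: 0.0
t: 11.95
position: [0.4415, -0.2882, 0.2028]
orientation: [3.142, 0.0, 1.356]
contact_force: [-0.4, 1.7, -0.6]
opening: 0.088
finger_force: 0.0
t 11.95 twist z 0.0 shift [ 0.019 -0.005  1.305] pos [ 0.4415 -0.2882  0.2028] yaw 1.356 open 0.088 F [-0.4  1.7 -0.6] grip 0.0
[[[0.6465, 0.0484, 0.0483]], [[0.4414, -0.2864, 0.039]]]
[[[0.6505, 0.0518, 0.0507]], [[0.4418, -0.2837, 0.036]]]
```

View pics/c6.png

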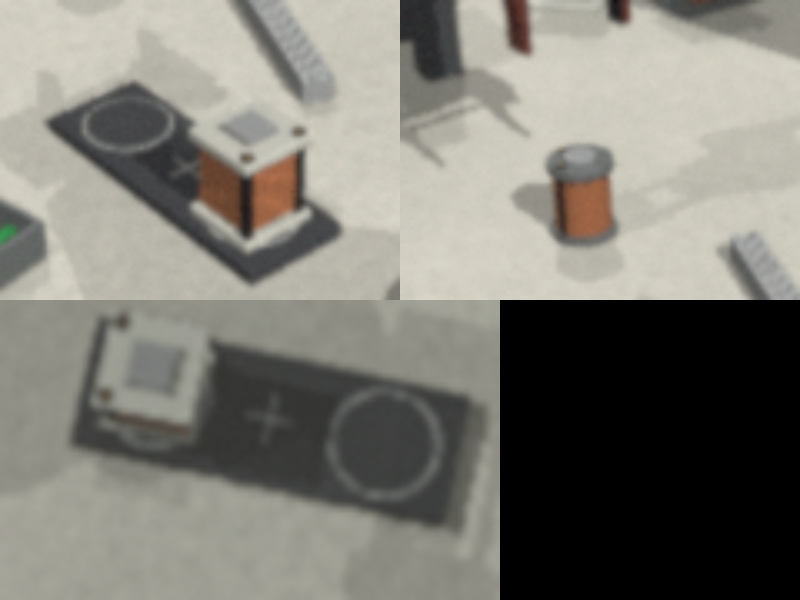

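```bash
python3 - <<'E'
from look import *
d=eyes.camera('top'); im=d['pixels'].astype(int)
print(toworld(d,[[271.0,192.8]],.086).round(4))
m=models.outline_of('square_coil_mid','top')[0]['pixels']
mk=((im.min(2)>130)&m).astype('uint8'); mk=cv2.morphologyEx(mk,cv2.MORPH_CLOSE,np.ones((9,9)))
ys,xs=np.nonzero(mk);print(cv2.minAreaRect((toworld(d,np.c_[xs,ys],.082)[:,:2]*1000).astype('float32')))
# pole top: bluish grey vs. cream
R=im[180:206,258:285]; print((R[:,:,2]-R[:,:,0])[::2,::2]); print(R.min(2)[::2,::2])
d=eyes.camera('scene')
f=lambda a:(np.array(a)+.5)/3.3333-.5+[210,170]
w=toworld(d,f([[250,126]]),.086);print(w.round(4))
w=toworld(d,f([[191,212],[248,254],[312,216]]),.012);print(w.round(4),(w[0]+w[2])/2)
E
```

```text
[[0.6493 0.0442 0.086 ]]
((650.5575561523438, 47.38213348388672), (54.05765151977539, 54.148990631103516), 78.01483154296875)
[[-10 -10  -9 -10  -9 -10 -10 -10  -9  -9 -10 -10 -10  -9]
 [-10  -9  -8  -9  -8  -9  -9 -10 -10  -9  -9 -10 -10 -10]
 [-10  -4  -5 -15  -8  -8  -8  -9  -9  -7  -8  -9 -10  -9]
 [ -7  -2  -7  -8  -8  -7  -8  -9  -8  -7  -8  -8  -9 -10]
 [ -6  -2  -7  -9  -6  -2  -4  -5  -7  -9  -8  -8  -5  -7]
 [ -5  -5  -8  -8  -3  -1   1   0   0  -6  -8  -8  -5  -1]
 [ -2  -6  -8  -8  -1   1   1   1  -1  -7  -7  -7  -6  -1]
 [ -2  -7  -9  -7   0   0   0   0  -1  -7  -9  -6  -3  -2]
 [ -2  -7  -8  -8  -2  -1   0  -1  -2  -6  -8  -5  -3  -1]
 [ -4 -17 -10  -8  -8  -8  -6  -5  -5  -8  -9  -5  -1  -3]
 [ -3  -8  -7  -7  -8  -7  -9  -9  -9  -8  -6  -3  -1   0]
 [ -1  -4  -6 -12 -10  -8  -8  -8  -8  -8  -6  -2  -1  -1]
 [ -1  -4  -6 -10 -14 -17 -16 -12 -10  -9  -6  -1  -2  -1]]
[[133 133 133 133 133 131 136 137 136 135 136 136 135 135]
 [133 125 135 112 135 138 131 135 135 134 135 135 135 134]
 [129  85 100  69 128 148 145 147 140 140 136 134 130 132]
 [117  80 139 127 145 147 147 148 148 150 148 145 127 133]
 [105  87 146 148 139 132 135 141 144 145 149 145  90 102]
 [ 86 105 147 147 133 122 122 125 124 115 146 140  99  61]
 [ 75 119 148 146 128 121 121 122 114 120 149 129  95  54]
 [ 76 136 147 144 126 124 123 122 107 128 148 121  69  51]
 [ 81 140 146 136 114 119 122 120 110 137 145 106  66  52]
 [ 91  81 111 145 142 138 132 123 114 146 145  91  71  49]
 [108 103 127 147 149 149 149 146 144 147 129  80  66  53]
 [ 68  79  78 106 119 130 143 145 147 149 124  75  58  51]
 [ 65  98  96  75  70  68  74  85 110 121 102  70  55  53]]
[[0.65   0.0493 0.086 ]]
[[0.6697 0.0144 0.012 ]
 [0.6821 0.0714 0.012 ]
 [0.6249 0.0821 0.012 ]] [0.64729285 0.0482374  0.012     ]
```

The pictures show the square coil standing on its seat, within about 2 mm of the ring centre, and the round coil upright ahead of the open gripper. I'll pick up the round coil.

```bash

python3 -m pendant '{"twist":[[0,0,0],[0,0,0],[0,0,0],[0,0,0],[0,0,0]],"delta_pos":[[0.01,0,0.3],[0,0,0.35],[0,0,0.3],[0,0,0.2],[0,0,0.15]],"jaw":[-1,-1,-1,-1,-1]}'
python3 -m pendant '{"twist":[[0,0,0],[0,0,0]],"delta_pos":[[0,0,0],[0,0,0]],"jaw":[-1,-1]}'
python3 -m pendant '{"twist":[[0,0,0],[0,0,0],[0,0,0],[0,0,0],[0,0,0]],"delta_pos":[[0,0,0],[0,0,0],[0,0,0],[0,0,0],[0,0,0]],"jaw":[1,1,1,1,1]}' 40
python3 -m pendant '{"twist":[[0,0,0],[0,0,0],[0,0,0]],"delta_pos":[[0,0,0],[0,0,0],[0,0,0]],"jaw":[1,1,1]}'
python3 -c "
from look import *
go(.4415,-.2862,.0723,1.356)"
python3 -m pendant '{"twist":[[0,0,0],[0,0,0],[0,0,0],[0,0,0],[0,0,0]],"delta_pos":[[0,0,-0.1],[0,0,-0.25],[0,0,-0.3],[0,0,-0.15],[0,0,0]],"jaw":[1,1,1,1,1]}'
python3 -c "
from look import *
go(.6176,-.0886,.15,1.356)
print([models.spot_point('round_coil_mid',c)[:1] for c in ('scene','top') if eyes.camera(c)])"
```

```text
t: 12.9
position: [0.4426, -0.2848, 0.0711]
orientation: [-3.14, -0.001, 1.358]
contact_force: [0.5, 0.5, -0.1]
opening: 0.088
finger_force: 0.0
t: 13.1
position: [0.4431, -0.2853, 0.0728]
orientation: [-3.141, -0.0, 1.358]
contact_force: [0.2, -0.1, 0.6]
opening: 0.0879
finger_force: 0.0
t: 13.6
position: [0.4426, -0.2855, 0.0731]
orientation: [-3.141, 0.0, 1.357]
contact_force: [-3.1, 1.0, 5.3]
opening: 0.0569
finger_force: 40.0
t: 13.9
position: [0.4426, -0.2855, 0.0731]
orientation: [-3.141, 0.0, 1.357]
contact_force: [-2.7, 0.6, 6.5]
opening: 0.0566
finger_force: 40.0
t 13.9 twist z 0.001 shift [-0.009 -0.009  0.008] pos [ 0.4426 -0.2855  0.0731] yaw 1.357 open 0.0566 F [-2.7  0.6  6.5] grip 40.0
t: 14.4
position: [0.444, -0.2862, 0.1549]
orientation: [3.138, 0.001, 1.357]
contact_force: [0.1, 0.1, -5.4]
opening: 0.057
finger_force: 40.0
t 14.4 twist z 0.001 shift [2.3   1.275 0.049] pos [ 0.444  -0.2862  0.1549] yaw 1.357 open 0.057 F [ 0.1  0.1 -5.4] grip 40.0
[[{'position': [0.4462, -0.2878, 0.1197], 'score': 0.72}], [{'position': [0.4406, -0.2836, 0.1165], 'score': 0.41}]]
```

```bash

python3 -m pendant '{"twist":[[0,0,0],[0,0,0],[0,0,0],[0,0,0],[0,0,0]],"delta_pos":[[0.15,0.08,0],[0.3,0.17,0],[0.4,0.22,0],[0.4,0.22,0],[0.4,0.22,0]],"jaw":[1,1,1,1,1]}'
python3 -m pendant '{"twist":[[0,0,0],[0,0,0],[0,0,0],[0,0,0],[0,0,0]],"delta_pos":[[0.35,0.2,0],[0.2,0.11,0],[0.1,0.055,0],[0,0,0],[0,0,0]],"jaw":[1,1,1,1,1]}'
python3 -c "
from look import *
go(.6176,-.0886,.095,1.356)"
```

```text
t: 15.1
position: [0.5669, -0.142, 0.1511]
orientation: [-3.139, -0.0, 1.357]
contact_force: [0.2, -0.2, -4.1]
opening: 0.0573
finger_force: 40.0
t: 15.6
position: [0.615, -0.0884, 0.1517]
orientation: [-3.139, 0.001, 1.357]
contact_force: [-0.2, -0.6, -4.6]
opening: 0.0571
finger_force: 40.0
t 15.6 twist z 0.001 shift [0.003 0.026 0.567] pos [ 0.615  -0.0884  0.1517] yaw 1.357 open 0.0571 F [-0.2 -0.6 -4.6] grip 40.0
```

```bash

python3 -m pendant '{"twist":[[0,0,0],[0,0,0],[0,0,0],[0,0,0],[0,0,0]],"delta_pos":[[0,0.03,0.2],[0,0,0.25],[0,0,0.12],[0,0,0],[0,0,0]],"jaw":[1,1,1,1,1]}'
python3 - <<'E'
from look import *
go(.6176,-.0886,.085,1.356)
d=snap('scene','scene7'); print(models.spot_point('round_coil_mid','scene')[:1])
cv2.imwrite('pics/c7.png',cv2.resize(cv2.imread('pics/scene7.png')[150:240,210:330],(800,600),interpolation=2))
E
```

```text
t: 16.1
position: [0.619, -0.0891, 0.096]
orientation: [-3.141, 0.0, 1.356]
contact_force: [0.7, 0.1, -4.9]
opening: 0.0572
finger_force: 40.0
t 16.1 twist z 0.0 shift [ 0.002 -0.015  0.11 ] pos [ 0.619  -0.0891  0.096 ] yaw 1.356 open 0.0572 F [ 0.7  0.1 -4.9] grip 40.0
[{'position': [0.6183, -0.0885, 0.06], 'score': 0.86}]
```

View pics/c7.png

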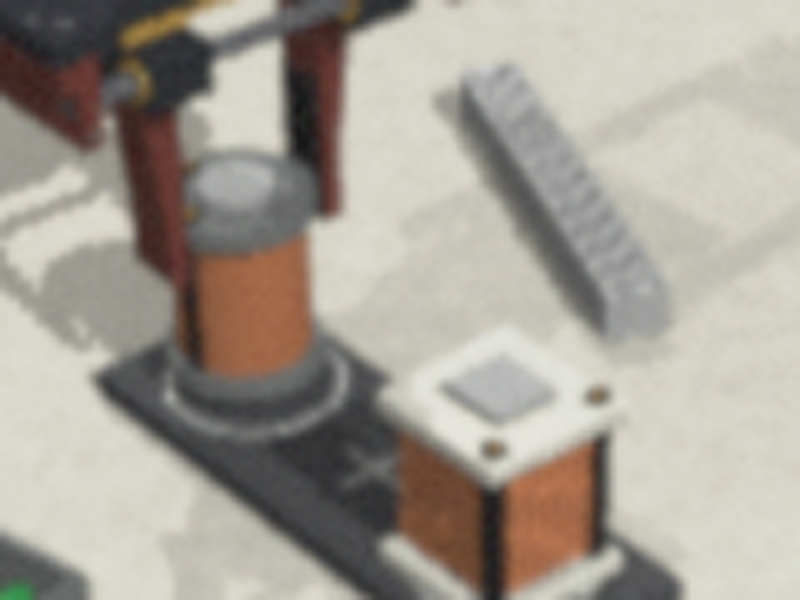

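```bash

python3 -m pendant '{"twist":[[0,0,0],[0,0,0],[0,0,0],[0,0,0],[0,0,0]],"delta_pos":[[0,-0.015,0.05],[0,0,0.04],[0,0,0.01],[0,0,0.01],[0,0,0]],"jaw":[1,1,1,1,1]}'
python3 -m pendant '{"twist":[[0,0,0],[0,0,0]],"delta_pos":[[0,0,0.01],[0,0,0]],"jaw":[1,1]}'
python3 -c "
from look import *
go(.6176,-.0886,.085,1.356)"
```

```text
t: 16.7
position: [0.6175, -0.088, 0.0852]
orientation: [-3.141, 0.0, 1.357]
contact_force: [-4.7, 0.6, 3.0]
opening: 0.057
finger_force: 40.0
t: 16.9
position: [0.6175, -0.0879, 0.0851]
orientation: [-3.141, 0.0, 1.357]
contact_force: [-6.8, 1.3, 11.2]
opening: 0.0569
finger_force: 40.0
t 16.9 twist z 0.001 shift [-0.006  0.003  0.001] pos [ 0.6175 -0.0879  0.0851] yaw 1.357 open 0.0569 F [-6.8  1.3 11.2] grip 40.0
```

```bash

python3 -m pendant '{"twist":[[0,0,0],[0,0,0],[0,0,0],[0,0,0],[0,0,0]],"delta_pos":[[0,0,0],[0,0,0],[0,0,0],[0,0,0],[0,0,0]],"jaw":[-1,-1,-1,-1,-1]}'
python3 -m pendant '{"twist":[[0,0,0],[0,0,0],[0,0,0],[0,0,0],[0,0,0]],"delta_pos":[[0,0,-0.1],[0,0,-0.3],[0,0,-0.4],[0,0,-0.3],[0,0,0]],"jaw":[-1,-1,-1,-1,-1]}'
python3 -c "
from look import *
go(.4465,.0893,.12,1.356)"
```

```text
t: 17.4
position: [0.618, -0.0881, 0.0836]
orientation: [3.141, -0.0, 1.357]
contact_force: [0.0, 0.1, -0.5]
opening: 0.0874
finger_force: 0.0
t: 17.9
position: [0.6206, -0.0885, 0.1992]
orientation: [3.133, -0.0, 1.357]
contact_force: [-0.1, -0.1, 0.5]
opening: 0.0879
finger_force: 0.0
t 17.9 twist z 0.001 shift [ 1.366 -2.08   0.792] pos [ 0.6206 -0.0885  0.1992] yaw 1.357 open 0.0879 F [-0.1 -0.1  0.5] grip 0.0
```

```bash

python3 -m pendant '{"twist":[[0,0,0],[0,0,0],[0,0,0],[0,0,0],[0,0,0]],"delta_pos":[[0.15,-0.21,0],[0.24,-0.36,0],[0.24,-0.36,0],[0.24,-0.36,0],[0.24,-0.36,0]],"jaw":[-1,-1,-1,-1,-1]}'
python3 -m pendant '{"twist":[[0,0,0],[0,0,0],[0,0,0],[0,0,0],[0,0,0]],"delta_pos":[[0.15,-0.22,0],[0.1,-0.15,0.2],[0,0,0.3],[0,0,0.2],[0,0,0]],"jaw":[-1,-1,-1,-1,-1]}'
python3 - <<'E'
from look import *
go(.4465,.0893,.026,1.356)
d=snap('top','top8');d2=snap('scene','scene8')
for q,z in (('round_coil_mid','.086'),('square_coil_mid',0),('compass_mid',0)): print(q,[models.spot_point(q,c)[:1] for c in('top','scene')])
a=cv2.imread('pics/scene8.png')[165:255,220:340];b=cv2.imread('pics/top8.png')[175:275,240:373]
cv2.imwrite('pics/c8.png',np.hstack([cv2.resize(a,(400,300),interpolation=2),cv2.resize(b,(400,300),interpolation=2)]))
E
```

```text
t: 18.4
position: [0.4783, 0.0562, 0.1933]
orientation: [-3.141, 0.0, 1.357]
contact_force: [0.3, 0.1, 0.2]
opening: 0.088
finger_force: 0.0
t: 18.9
position: [0.447, 0.0875, 0.1215]
orientation: [-3.137, 0.002, 1.358]
contact_force: [-0.4, 0.1, 0.1]
opening: 0.088
finger_force: 0.0
t 18.9 twist z 0.001 shift [ 0.017 -0.009  0.955] pos [0.447  0.0875 0.1215] yaw 1.358 open 0.088 F [-0.4  0.1  0.1] grip 0.0
round_coil_mid [[{'position': [0.6177, -0.0892, 0.0473], 'score': 0.67}], [{'position': [0.6167, -0.0871, 0.0487], 'score': 0.89}]]
square_coil_mid [[{'position': [0.6463, 0.0476, 0.0502], 'score': 0.84}], [{'position': [0.6521, 0.0501, 0.0533], 'score': 0.65}]]
compass_mid [[{'position': [0.6815, -0.3847, -0.0011], 'score': 0.22}], [{'position': [0.4472, 0.0901, 0.0131], 'score': 0.84}]]
```

View pics/c8.png

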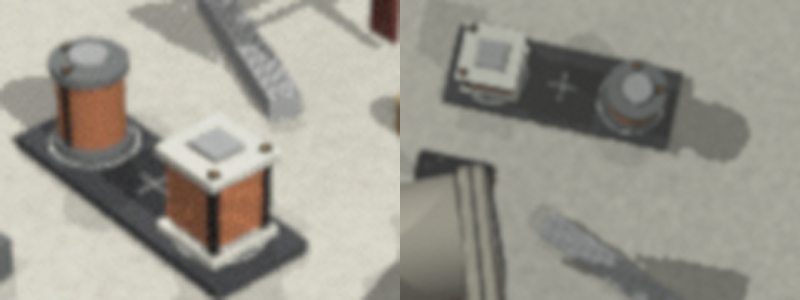

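Both coils stand on their rings: the square one at (217,145) and the round one at (90,60) in the left crop. Compass next.

```bash

python3 -m pendant '{"twist":[[0,0,0],[0,0,0],[0,0,0],[0,0,0],[0,0,0]],"delta_pos":[[0.017,0,0.25],[0,0,0.3],[0,0,0.25],[0,0,0.13],[0,0,0]],"jaw":[-1,-1,-1,-1,-1]}'
python3 -m pendant '{"twist":[[0,0,0]],"delta_pos":[[0,0,0]],"jaw":[-1]}'
python3 -c "
from look import *
go(.4465,.0893,.026,1.356)"
```

```text
t: 19.8
position: [0.4487, 0.0892, 0.0296]
orientation: [-3.139, 0.001, 1.357]
contact_force: [-0.5, -0.5, 0.4]
opening: 0.088
finger_force: 0.0
t: 19.9
position: [0.4499, 0.0894, 0.0312]
orientation: [3.141, -0.0, 1.357]
contact_force: [0.1, -0.2, 0.3]
opening: 0.0877
finger_force: 0.0
t 19.9 twist z 0.001 shift [-0.008 -0.033  0.052] pos [0.4499 0.0894 0.0312] yaw 1.357 open 0.0877 F [ 0.1 -0.2  0.3] grip 0.0
```

```bash

python3 -m pendant '{"twist":[[0,0,0],[0,0,0],[0,0,0]],"delta_pos":[[-0.005,-0.03,0.04],[0,0,0],[0,0,0]],"jaw":[-1,-1,-1]}'
python3 -m pendant '{"twist":[[0,0,0],[0,0,0],[0,0,0],[0,0,0],[0,0,0]],"delta_pos":[[0,0,0],[0,0,0],[0,0,0],[0,0,0],[0,0,0]],"jaw":[1,1,1,1,1]}' 15
python3 -m pendant '{"twist":[[0,0,0],[0,0,0],[0,0,0],[0,0,0],[0,0,0]],"delta_pos":[[0,0,0],[0,0,0],[0,0,0],[0,0,0],[0,0,0]],"jaw":[1,1,1,1,1]}'
python3 -m pendant '{"twist":[[0,0,0],[0,0,0],[0,0,0],[0,0,0],[0,0,0]],"delta_pos":[[0,0,-0.1],[0,0,-0.3],[0,0,-0.4],[0,0,-0.4],[0,0,-0.3]],"jaw":[1,1,1,1,1]}'
python3 -m pendant '{"twist":[[0,0,0],[0,0,0]],"delta_pos":[[0,0,0],[0,0,0]],"jaw":[1,1]}'
python3 -c "
from look import *
go(.6325,-.0202,.18,1.356)
eyes.camera('scene');print(models.spot_point('compass_mid','scene')[:1])"
```

```text
t: 20.2
position: [0.4467, 0.0895, 0.0272]
orientation: [3.141, -0.0, 1.357]
contact_force: [0.4, 0.6, 0.2]
opening: 0.0881
finger_force: 0.0
t: 20.7
position: [0.4465, 0.0895, 0.0267]
orientation: [3.142, 0.0, 1.357]
contact_force: [0.5, -0.2, 0.4]
opening: 0.0513
finger_force: 0.0
t: 21.2
position: [0.4465, 0.0895, 0.0266]
orientation: [-3.142, 0.0, 1.357]
contact_force: [-0.3, -0.0, -0.5]
opening: 0.0434
finger_force: 15.0
t: 21.7
position: [0.4466, 0.0895, 0.1795]
orientation: [3.14, -0.001, 1.357]
contact_force: [0.2, 0.2, -0.8]
opening: 0.0433
finger_force: 15.0
t: 21.9
position: [0.4465, 0.0895, 0.1773]
orientation: [3.14, -0.001, 1.357]
contact_force: [0.1, -0.2, -1.9]
opening: 0.0439
finger_force: 15.0
t 21.9 twist z 0.001 shift [-0.675  2.051 -0.027] pos [0.4465 0.0895 0.1773] yaw 1.357 open 0.0439 F [ 0.1 -0.2 -1.9] grip 15.0
[{'position': [0.447, 0.0911, 0.166], 'score': 0.76}]
```

```bash

python3 -m pendant '{"twist":[[0,0,0],[0,0,0],[0,0,0],[0,0,0],[0,0,0]],"delta_pos":[[-0.05,0.15,0],[-0.1,0.3,0],[-0.12,0.37,0],[-0.12,0.37,0],[-0.12,0.37,0]],"jaw":[1,1,1,1,1]}'
python3 -m pendant '{"twist":[[0,0,0],[0,0,0],[0,0,0],[0,0,0],[0,0,0]],"delta_pos":[[-0.1,0.3,0],[-0.06,0.19,0],[0,0,0],[0,0,0],[0,0,0]],"jaw":[1,1,1,1,1]}'
python3 -c "
from look import *
go(.6327,-.0202,.0386,1.356)"
```

```text
t: 22.5
position: [0.5896, 0.0049, 0.175]
orientation: [-3.14, 0.001, 1.357]
contact_force: [-0.1, 0.4, -1.0]
opening: 0.0436
finger_force: 15.0
t: 23.0
position: [0.6314, -0.0193, 0.1756]
orientation: [-3.139, 0.0, 1.357]
contact_force: [0.1, -0.6, -1.2]
opening: 0.0438
finger_force: 15.0
t 23.0 twist z 0.001 shift [-0.007  0.014  1.37 ] pos [ 0.6314 -0.0193  0.1756] yaw 1.357 open 0.0438 F [ 0.1 -0.6 -1.2] grip 15.0
```

```bash

python3 -m pendant '{"twist":[[0,0,0],[0,0,0],[0,0,0],[0,0,0],[0,0,0]],"delta_pos":[[-0.007,0.01,0.2],[0,0,0.3],[0,0,0.3],[0,0,0.2],[0,0,0]],"jaw":[1,1,1,1,1]}'
python3 -m pendant '{"twist":[[0,0,0],[0,0,0]],"delta_pos":[[0,0,0],[0,0,0]],"jaw":[1,1]}'
python3 -c "
from look import *
go(.6327,-.0202,.0386,1.356)"
```

```text
t: 23.5
position: [0.6305, -0.0197, 0.0738]
orientation: [-3.135, 0.001, 1.358]
contact_force: [-0.2, -0.2, -0.6]
opening: 0.0439
finger_force: 15.0
t: 23.7
position: [0.6342, -0.0201, 0.0782]
orientation: [3.139, -0.0, 1.358]
contact_force: [0.2, -0.3, -1.8]
opening: 0.0437
finger_force: 15.0
t 23.7 twist z 0.001 shift [-0.004 -0.015  0.396] pos [ 0.6342 -0.0201  0.0782] yaw 1.358 open 0.0437 F [ 0.2 -0.3 -1.8] grip 15.0
```

```bash

python3 -m pendant '{"twist":[[0,0,0],[0,0,0],[0,0,0],[0,0,0],[0,0,0]],"delta_pos":[[0,0,0.1],[0,0,0.15],[0,0,0.1],[0,0,0],[0,0,0]],"jaw":[1,1,1,1,1]}'
python3 -m pendant '{"twist":[[0,0,0],[0,0,0]],"delta_pos":[[0,0,0.02],[0,0,0]],"jaw":[1,1]}'
python3 -m pendant '{"twist":[[0,0,0],[0,0,0]],"delta_pos":[[0,0,0.01],[0,0,0]],"jaw":[1,1]}'
python3 -m pendant '{"twist":[[0,0,0],[0,0,0]],"delta_pos":[[0,0,0.01],[0,0,0]],"jaw":[1,1]}'
python3 -c "
from look import *
go(.6327,-.0202,.0386,1.356)"
```

```text
t: 24.2
position: [0.6331, -0.0204, 0.041]
orientation: [-3.14, 0.0, 1.357]
contact_force: [-0.1, 0.3, -0.8]
opening: 0.0435
finger_force: 15.0
t: 24.4
position: [0.6336, -0.0204, 0.0398]
orientation: [3.141, -0.0, 1.357]
contact_force: [-0.5, -0.3, -0.9]
opening: 0.0437
finger_force: 15.0
t: 24.6
position: [0.6335, -0.0204, 0.0389]
orientation: [3.141, -0.0, 1.357]
contact_force: [-0.3, 0.1, -1.3]
opening: 0.0438
finger_force: 15.0
t: 24.8
position: [0.6336, -0.0204, 0.0386]
orientation: [3.141, -0.0, 1.357]
contact_force: [-3.0, -0.4, 6.7]
opening: 0.0435
finger_force: 15.0
t 24.8 twist z 0.001 shift [-0.    -0.009  0.   ] pos [ 0.6336 -0.0204  0.0386] yaw 1.357 open 0.0435 F [-3.  -0.4  6.7] grip 15.0
```

```bash

python3 -m pendant '{"twist":[[0,0,0],[0,0,0],[0,0,0],[0,0,0],[0,0,0]],"delta_pos":[[0,0,0],[0,0,0],[0,0,0],[0,0,0],[0,0,0]],"jaw":[-1,-1,-1,-1,-1]}'
python3 -m pendant '{"twist":[[0,0,0],[0,0,0],[0,0,0],[0,0,0],[0,0,0]],"delta_pos":[[0,0,-0.1],[0,0,-0.3],[0,0,-0.4],[0,0,-0.4],[0,0,-0.3]],"jaw":[-1,-1,-1,-1,-1]}'
python3 -m pendant '{"twist":[[0,0,0.08],[0,0,0.08],[0,0,0.08],[0,0,0],[0,0,0]],"delta_pos":[[0,0,0],[0,0,0],[0,0,0],[0,0,0],[0,0,0]],"jaw":[-1,-1,-1,-1,-1]}'
python3 - <<'E'
from look import *
print(rect('yoke_mid','top',.022),rect('yoke_mid','scene',.011))
go(.444,-.076,.12,.975)
E
```

```text
t: 25.3
position: [0.6334, -0.0204, 0.0376]
orientation: [-3.141, 0.0, 1.357]
contact_force: [-0.7, -0.1, -0.5]
opening: 0.0803
finger_force: 0.0
t: 25.8
position: [0.6341, -0.0204, 0.191]
orientation: [3.139, -0.0, 1.357]
contact_force: [0.2, -0.9, 0.5]
opening: 0.0877
finger_force: 0.0
t: 26.3
position: [0.6334, -0.0203, 0.1881]
orientation: [3.141, -0.0, 0.984]
contact_force: [0.4, 0.4, -0.7]
opening: 0.0877
finger_force: 0.0
(array([ 400.9, -141.8,   25.6,   20.1]), 3.119, 0.62) (array([445.3, -73.7, 204.6,  42. ]), 0.916, 0.65)
t 26.5 twist z 0.004 shift [-1.524 -1.256  0.677] pos [ 0.6334 -0.0204  0.1877] yaw 0.982 open 0.0877 F [0.9 0.2 0.1] grip 0.0
```

```bash

python3 -m pendant '{"twist":[[0,0,0.003],[0,0,0],[0,0,0],[0,0,0],[0,0,0]],"delta_pos":[[-0.12,-0.1,0],[-0.35,-0.29,0],[-0.35,-0.29,0],[-0.35,-0.29,0],[-0.25,-0.2,0.1]],"jaw":[-1,-1,-1,-1,-1]}'
python3 -m pendant '{"twist":[[0,0,0],[0,0,0],[0,0,0],[0,0,0],[0,0,0]],"delta_pos":[[-0.1,-0.1,0.2],[0,0,0.3],[0,0,0.2],[0,0,0],[0,0,0]],"jaw":[-1,-1,-1,-1,-1]}'
python3 - <<'E'
from look import *
go(.4425,-.0757,.026,.978)
d=snap('scene','scene9');print([[r['position'] for r in models.spot_point(q,'scene')[:1]] for q in('yoke_mid','compass_mid')])
b=cv2.imread('pics/scene9.png')[140:260,210:370]
cv2.imwrite('pics/c9.png',cv2.resize(b,(800,600),interpolation=2))
E
```

```text
t: 27.0
position: [0.4548, -0.0728, 0.1782]
orientation: [3.141, -0.0, 0.976]
contact_force: [1.3, 0.1, 0.1]
opening: 0.0876
finger_force: 0.0
t: 27.5
position: [0.4432, -0.0751, 0.1078]
orientation: [-3.141, 0.0, 0.976]
contact_force: [0.4, -0.0, 0.7]
opening: 0.0877
finger_force: 0.0
t 27.5 twist z -0.001 shift [-0.009 -0.002  0.818] pos [ 0.4432 -0.0751  0.1078] yaw 0.976 open 0.0877 F [ 0.4 -0.   0.7] grip 0.0
[[[0.4437, -0.0762, 0.0088]], []]
```

View pics/c9.png

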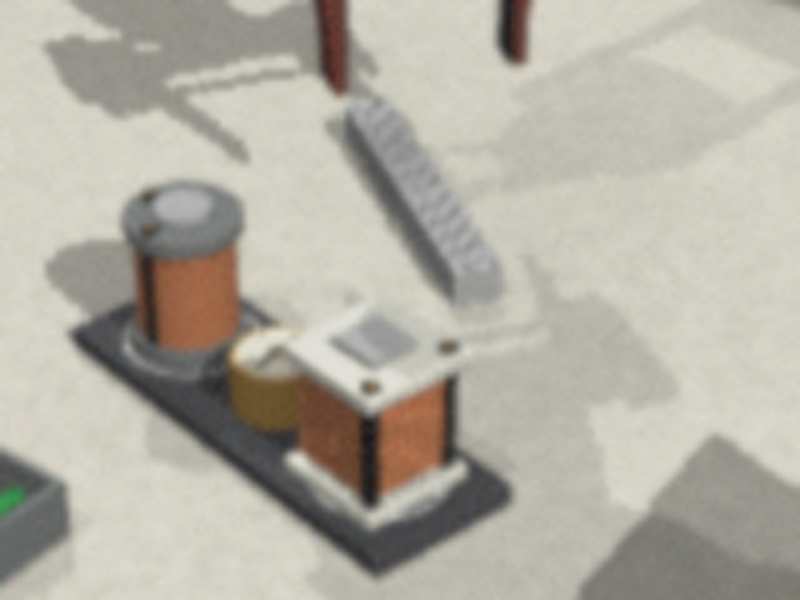

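The compass stands upright between the coils at (270,380), and the fingers straddle the yoke around (425,200). I'll go down onto the yoke.

```bash

python3 -m pendant '{"twist":[[0,0,0],[0,0,0],[0,0,0],[0,0,0],[0,0,0]],"delta_pos":[[-0.008,0,0.25],[0,0,0.25],[0,0,0.2],[0,0,0.08],[0,0,0]],"jaw":[-1,-1,-1,-1,-1]}'
python3 -m pendant '{"twist":[[0,0,0],[0,0,0],[0,0,0]],"delta_pos":[[0,0,0],[0,0,0.01],[0,0,0]],"jaw":[-1,-1,-1]}'
python3 -m pendant '{"twist":[[0,0,0],[0,0,0],[0,0,0],[0,0,0],[0,0,0]],"delta_pos":[[0,0,0],[0,0,0],[0,0,0],[0,0,0],[0,0,0]],"jaw":[1,1,1,1,1]}' 55
python3 -m pendant '{"twist":[[0,0,0],[0,0,0],[0,0,0],[0,0,0],[0,0,0]],"delta_pos":[[0,0,0],[0,0,0],[0,0,0],[0,0,0],[0,0,0]],"jaw":[1,1,1,1,1]}'
python3 -c "
from look import *
go(.4425,-.0757,.026,.978)"
```

```text
t: 28.15
position: [0.4426, -0.0757, 0.0295]
orientation: [-3.141, 0.0, 0.976]
contact_force: [-0.9, -0.3, 0.4]
opening: 0.0879
finger_force: 0.0
t: 28.45
position: [0.4432, -0.0758, 0.0294]
orientation: [3.14, -0.001, 0.975]
contact_force: [-0.5, -0.7, -0.2]
opening: 0.0876
finger_force: 0.0
t: 28.95
position: [0.4426, -0.0757, 0.0287]
orientation: [-3.142, -0.0, 0.975]
contact_force: [-0.5, 0.0, -0.1]
opening: 0.0513
finger_force: 0.0
t: 29.45
position: [0.4432, -0.0759, 0.0287]
orientation: [3.14, -0.0, 0.976]
contact_force: [1.1, -1.3, -2.8]
opening: 0.0257
finger_force: 55.0
t 29.45 twist z -0.002 shift [-0.003 -0.007  0.027] pos [ 0.4432 -0.0759  0.0287] yaw 0.976 open 0.0257 F [ 1.1 -1.3 -2.8] grip 55.0
```

```bash

python3 -m pendant '{"twist":[[0,0,0],[0,0,0],[0,0,0],[0,0,0],[0,0,0]],"delta_pos":[[0,0,-0.1],[0,0,-0.3],[0,0,-0.4],[0,0,-0.4],[0,0,-0.25]],"jaw":[1,1,1,1,1]}'
python3 -m pendant '{"twist":[[0,0,-0.05],[0,0,-0.07],[0,0,-0.07],[0,0,-0.052],[0,0,0]],"delta_pos":[[0,0,0],[0,0,0],[0,0,0],[0,0,0],[0,0,0]],"jaw":[1,1,1,1,1]}'
python3 -m pendant '{"twist":[[0,0,0],[0,0,0]],"delta_pos":[[0,0,0],[0,0,0]],"jaw":[1,1]}'
python3 - <<'E'
from look import *
go(.6332,-.0203,.16,1.356)
eyes.camera('scene'); print([r['position'] for r in models.spot_point('yoke_mid','scene')[:1]])
E
```

```text
t: 29.95
position: [0.442, -0.0755, 0.1761]
orientation: [3.141, -0.0, 0.975]
contact_force: [0.7, 0.2, -6.1]
opening: 0.0253
finger_force: 55.0
t: 30.45
position: [0.4412, -0.0754, 0.1735]
orientation: [-3.139, 0.0, 1.356]
contact_force: [0.4, -0.2, -6.7]
opening: 0.0254
finger_force: 55.0
t: 30.65
position: [0.4421, -0.0756, 0.1736]
orientation: [-3.141, 0.0, 1.354]
contact_force: [-0.2, -0.3, -6.3]
opening: 0.0254
finger_force: 55.0
t 30.65 twist z -0.001 shift [0.948 1.749 0.136] pos [ 0.4421 -0.0756  0.1736] yaw 1.354 open 0.0254 F [-0.2 -0.3 -6.3] grip 55.0
[[0.4406, -0.0782, 0.155]]
```

```bash

python3 -m pendant '{"twist":[[0,0,0],[0,0,0],[0,0,0],[0,0,0],[0,0,0]],"delta_pos":[[0.06,0.1,0],[0.12,0.22,0],[0.16,0.3,0],[0.18,0.33,0],[0.18,0.33,0]],"jaw":[1,1,1,1,1]}'
python3 -m pendant '{"twist":[[0,0,0],[0,0,0],[0,0,0],[0,0,0],[0,0,0]],"delta_pos":[[0.14,0.27,0],[0.08,0.14,0],[0.03,0.06,0],[0,0,0],[0,0,0]],"jaw":[1,1,1,1,1]}'
python3 -m pendant '{"twist":[[0,0,0],[0,0,0],[0,0,0],[0,0,0],[0,0,0]],"delta_pos":[[0,0,0.1],[0,0,0.2],[0,0,0.15],[0,0,0],[0,0,0]],"jaw":[1,1,1,1,1]}'
python3 - <<'E'
from look import *
go(.6332,-.0203,.1147,1.356)
d=snap('scene','scene10');print([r['position'] for r in models.spot_point('yoke_mid','scene')[:1]])
print([r['position'] for r in models.spot_point('square_coil_mid','scene')[:1]],[r['position'] for r in models.spot_point('round_coil_mid','scene')[:1]])
cv2.imwrite('pics/c10.png',cv2.resize(cv2.imread('pics/scene10.png')[135:255,200:360],(800,600),interpolation=2))
E
```

```text
t: 31.25
position: [0.5846, -0.0339, 0.1735]
orientation: [3.141, -0.0, 1.355]
contact_force: [0.2, -0.5, -5.6]
opening: 0.0255
finger_force: 55.0
t: 31.75
position: [0.6328, -0.0203, 0.1731]
orientation: [-3.14, 0.0, 1.355]
contact_force: [-0.4, 0.6, -6.9]
opening: 0.0253
finger_force: 55.0
t: 32.25
position: [0.6334, -0.0205, 0.1282]
orientation: [-3.14, 0.0, 1.355]
contact_force: [0.0, -0.3, -7.4]
opening: 0.0255
finger_force: 55.0
t 32.25 twist z -0.0 shift [ 0.001 -0.002  0.135] pos [ 0.6334 -0.0205  0.1282] yaw 1.355 open 0.0255 F [ 0.  -0.3 -7.4] grip 55.0
[[0.6328, -0.0224, 0.1099]]
[[0.6501, 0.0505, 0.0495]] [[0.6151, -0.0905, 0.0497]]
```

View pics/c10.png

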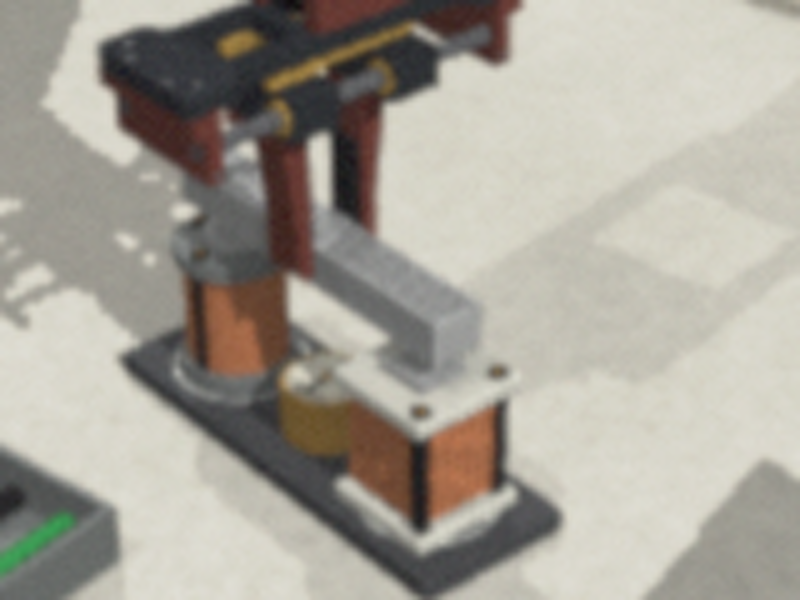

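The yoke is in line with the base bar, just above both poles (end at (455,340)). I'll lower it gently.

```bash

python3 -m pendant '{"twist":[[0,0,0],[0,0,0],[0,0,0],[0,0,0],[0,0,0]],"delta_pos":[[0.01,0,0.05],[0,0,0.05],[0,0,0.02],[0,0,0],[0,0,0]],"jaw":[1,1,1,1,1]}'
python3 -m pendant '{"twist":[[0,0,0],[0,0,0]],"delta_pos":[[0,0,0.01],[0,0,0]],"jaw":[1,1]}'
python3 -m pendant '{"twist":[[0,0,0],[0,0,0]],"delta_pos":[[0,0,0.01],[0,0,0]],"jaw":[1,1]}'
```

```text
t: 32.95
position: [0.634, -0.0193, 0.1166]
orientation: [-3.141, 0.0, 1.356]
contact_force: [-0.1, 0.2, -6.0]
opening: 0.0254
finger_force: 55.0
t: 33.15
position: [0.6341, -0.0193, 0.1157]
orientation: [3.142, 0.0, 1.356]
contact_force: [-0.3, -0.5, -7.5]
opening: 0.0257
finger_force: 55.0
t: 33.35
position: [0.6343, -0.0193, 0.1148]
orientation: [3.141, -0.0, 1.356]
contact_force: [0.5, 0.5, -6.7]
opening: 0.0257
finger_force: 55.0
```

```bash

python3 -m pendant '{"twist":[[0,0,0],[0,0,0]],"delta_pos":[[0,0,0.005],[0,0,0]],"jaw":[1,1]}'
python3 -m pendant '{"twist":[[0,0,0],[0,0,0]],"delta_pos":[[0,0,0.005],[0,0,0]],"jaw":[1,1]}'
```

```text
t: 33.55
position: [0.6343, -0.0194, 0.1147]
orientation: [3.141, -0.0, 1.356]
contact_force: [-0.9, -0.6, -0.3]
opening: 0.0257
finger_force: 55.0
t: 33.75
position: [0.6343, -0.0193, 0.1148]
orientation: [3.141, -0.0, 1.356]
contact_force: [-2.7, 0.2, 5.1]
opening: 0.0253
finger_force: 55.0
```

Seated. Next I'll release, lift, move back and check.

```bash

python3 -m pendant '{"twist":[[0,0,0],[0,0,0],[0,0,0],[0,0,0],[0,0,0]],"delta_pos":[[0,0,0],[0,0,0],[0,0,0],[0,0,0],[0,0,0]],"jaw":[-1,-1,-1,-1,-1]}'
python3 -m pendant '{"twist":[[0,0,0],[0,0,0],[0,0,0],[0,0,0],[0,0,0]],"delta_pos":[[0,0,0],[0,0,-0.1],[0,0,-0.3],[0,0,-0.4],[0,0,-0.4]],"jaw":[-1,-1,-1,-1,-1]}'
python3 -m pendant '{"twist":[[0,0,0],[0,0,0],[0,0,0],[0,0,0],[0,0,0]],"delta_pos":[[0,-0.2,0],[0,-0.4,0],[0,-0.4,0],[0,-0.4,0],[0,-0.2,0]],"jaw":[-1,-1,-1,-1,-1]}'
python3 -m pendant '{"twist":[[0,0,0],[0,0,0],[0,0,0],[0,0,0],[0,0,0]],"delta_pos":[[0.4,0,0],[0.4,0,0],[0.4,0,0],[0.4,0,0],[0,0,0]],"jaw":[-1,-1,-1,-1,-1]}'
python3 - <<'E'
from look import *
for c in('top','scene'):
    snap(c,c+'11')
    for q in ('square_coil_mid','round_coil_mid','compass_mid','yoke_mid','plug_tray','lamp'): print(c,q,[r['position'] for r in models.spot_point(q,c)[:1]])
print(rect('yoke_mid','top',.108))
a=cv2.imread('pics/scene11.png')[150:255,200:340];b=cv2.imread('pics/top11.png')[170:240,240:340]
cv2.imwrite('pics/c11.png',np.hstack([cv2.resize(a,(400,300),interpolation=2),cv2.resize(b,(400,280),interpolation=2)[:280].copy() if 0 else cv2.copyMakeBorder(cv2.resize(b,(400,280),interpolation=2),0,20,0,0,0)]))
E
```

```text
t: 34.25
position: [0.6342, -0.0193, 0.1136]
orientation: [3.141, -0.0, 1.356]
contact_force: [0.1, -0.1, -0.2]
opening: 0.062
finger_force: 0.0
t: 34.75
position: [0.6338, -0.0193, 0.2353]
orientation: [-3.141, 0.0, 1.356]
contact_force: [0.4, -1.4, 0.3]
opening: 0.0878
finger_force: 0.0
t: 35.25
position: [0.4746, 0.0153, 0.2341]
orientation: [-3.14, 0.0, 1.356]
contact_force: [0.4, -0.9, -0.2]
opening: 0.0876
finger_force: 0.0
t: 35.75
position: [0.5132, 0.175, 0.2347]
orientation: [3.139, -0.002, 1.359]
contact_force: [-0.2, -0.2, -0.8]
opening: 0.0877
finger_force: 0.0
top square_coil_mid [[0.645, 0.0497, 0.0486]]
top round_coil_mid [[0.6147, -0.0872, 0.0486]]
top compass_mid [[0.6345, -0.0173, 0.0239]]
top yoke_mid [[0.6364, -0.0177, 0.095]]
top plug_tray [[0.7865, -0.1199, -0.0]]
top lamp [[0.7835, 0.1333, 0.0043]]
scene square_coil_mid [[0.6519, 0.0494, 0.0513]]
scene round_coil_mid [[0.6175, -0.0871, 0.0459]]
scene compass_mid [[0.6348, -0.0173, 0.0235]]
scene yoke_mid []
scene plug_tray [[0.7821, -0.1149, -0.0026]]
scene lamp [[0.7891, 0.1397, -0.0003]]
(array([632.1, -17.4, 179.6,  31.6]), 1.363, 0.92)
```

View pics/c11.png

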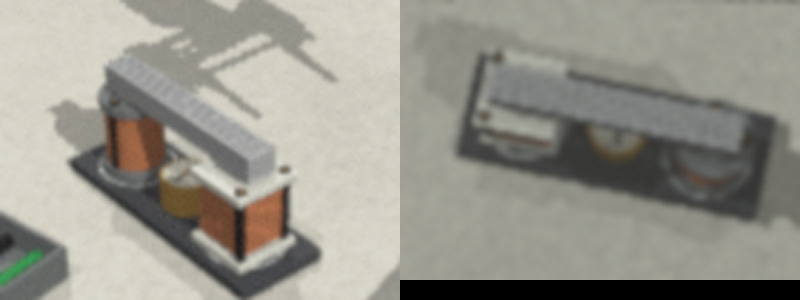

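The yoke bridges both coils, centred to within about 2 mm and in line with the base bar. The compass is upright beneath it, and the tray and lamp haven't moved.

```bash
python3 -c "
from plant import ctrl
print(ctrl.sign_off())"
```

```text
the job is handed in; nothing more can be done
None
```

The electromagnet is built and handed in after about 36 s of the 109 s: the square coil is on the seat nearer the supply, the round coil on the other, the compass dial up between them and the yoke across both coils, each within roughly 2 mm of its mark by the cameras, with the tray and lamp untouched; the hand-in returned no verdict.

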